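# Register a bar in the inspection fixture and latch the hold-down

## Robot

A 6-joint arm with a two-finger parallel gripper is mounted at the origin on the work surface. World frame = base frame: x ahead of the robot, y to its left, z up, the work surface at z = 0. Lengths are in m, angles in rad, forces in N, time in s.
With the tool pointing down it reaches from about 0.275 to 0.825 m from the base axis. Payload 5.2 kg.
Tool frame: the origin (TCP) lies between the finger pads; the fingertips stand 11 mm ahead of it and the grasp point (between the pads) lies 8 mm behind it; z points along the fingers, y is the line along which they close (so a half turn about z gives the same grasp; the last joint's range is limited). The gripper opens to 93 mm and grips with 3 to 60 N. Pads are 15 mm wide; open, the fingers measure 128 mm over their backs; the gripper's body (75 mm by 188 mm) begins 65 mm behind the grasp point.
Start: joints at [-1.487, 0.259, 1.535, -0, 1.348, -0.203], TCP at [0.156, -0.528, 0.209] pointing down, gripper open.
Joint ranges: [-3.14, 3.14], [-0.91, 2.08], [0.19, 2.58], [-1.22, 4.36], [0.22, 2.71], [-3.12, 3.12]. Speed limits (rad/s): [2.57, 2.57, 3.14, 3.14, 3.14, 3.14].

## Interface

Orientations are given as a rotation vector (axis times angle).
In Python, from workcell import env, optics, workorder gives the robot as it stands. The module is installed in compiled form; this text tells all that it offers.
- The arm moves only by the shell command python3 -m jog 'ROWS'. ROWS is JSON, a list that holds one entry, the list of rows, each a list of 5 numbers: the finger opening in mm, from 0 to 93, then the shift along the tool's x, y, z in units of 25 mm (1.0 is 25 mm), then the turn about the tool's z in units of 8 degrees (1.0 is 8 degrees). In form: [[[hand, x, y, z, yaw], ...]]. A call has exactly 10 rows; each row shifts and turns the commanded pose from where the row before left it, along the tool's axes as they then stand; what a row does not reach is not made up. A row lasts 1/8 s, in which the tool goes at most 62.5 mm and 10.7 degrees, less where a joint would pass 70% of its speed; a pose out of reach is approached as far as the arm can. A call is refused whole if a number of a shift passes 1 or a number of a turn 1, either way. A call with a gripper value outside its range is refused whole. The fingers move at their own pace and stop on an object; the grip force is fixed at half the most. Time passes only in rows, so rows that do not move let the fingers close, or fill a call up. It gives the time, the measured TCP pose, the force, the opening and the grip force at its end, in the units of the state.
- env.get_obs(): the state, without advancing time (a new reading comes with each control period).
- optics.camera(name): name is "side" or "top" or "wrist"; returns the picture (480x640x3 uint8, blue, green, red); there is no depth.
- optics.get_calibration(name): a dict with "camera_matrix" (3x3 intrinsics, pixels), "rvec" (rotation vector, rad) and "tvec" (3), from world to camera coordinates, as OpenCV has them; the wrist camera has in their place "T_tool_cam" (4x4, takes a point from camera to tool coordinates, whose origin is the TCP and whose axes are the flange's). Camera axes: x right, y down, z forward; pixel columns grow to the right and rows downward; lengths in m; the calibration is good to about 2 mm. A picture is of the moment at which its call begins: read the wrist's pose just before it. get_calibration takes no time and is no camera call.
- workorder.sign_off(): hands the job in; it is judged then, once.
The state is a dict: "t": time; "qpos": joint angles; "joint_vel": joint speeds; "tau": joint torques, N m; "eef_pos": TCP position; "tcp_rot": TCP orientation; "force": force on the tool from outside, world axes, zero at the start; "torque": the same for the moment, N m; "opening": finger opening in m; "grasp_force": force on a finger pad.
Only numpy, scipy, OpenCV 4.12 (cv2) and the standard library are available. Lean on these libraries where they do the work, as an engineer would, in place of code of your own. Each camera call takes 0.05 s, during which the arm holds its last target. There are 200 camera calls.

## Task

On the inspection bench, slide the loose aluminium bar across the fixture plate, without lifting it, until its long edge is pressed square against both round locating pins; then slide it along the pins until its end is pressed against the end stop. Each time hold it home for half a second with a steady, gentle push of about 10 N, never more than 40 N. Then push the raised hold-down lever down until its detent holds it with its nose on the bar, leaving the bar flush against both pins and the stop and the other things on the bench undisturbed.

Things in the scene. Friction and masses are not known exactly. Their poses are not given: they have to be found in the camera images.
- fixture: Flat steel fixture plate fixed to the bench, 200 (x) by 400 (y) by 15 mm thick; origin at the centre of its underside, on the bench; x points across the plate to the pins' side, y along the plate to the end stop and lever; z up. Its upper face is at z = 15 mm. Its place and yaw (up to 0.35 rad) differ each time.
- pins: The two fixed upright round locating pins, 20 mm in diameter, 22 mm high above the plate's upper face, centred at x = 55 mm, y = -90 mm and y = -20 mm in the fixture's frame. This body's frame is the fixture's frame. The sides of the pins nearest the bar are at fixture x = 45 mm.
- end_stop: Fixed dark steel stop block, 50 (x) by 30 (y) by 22 mm high, standing on the plate with its axes parallel to the fixture's; origin at the centre of its underside, at fixture x = 25 mm; where it is set along the fixture's y differs each time (its stop face at 45 to 75 mm).
- stop_face (a point): Centre of the stop block's face that looks to the fixture's -y, 11 mm above the plate; axes parallel to the fixture's. The bar's end must touch this face.
- bar: Loose plain aluminium bar, 40 (x) by 180 (y) by 25 mm high, about 0.35 to 0.7 kg, lying flat on the plate on the robot's side of the pins and short of the end stop, turned up to 0.25 rad. Origin at the centre of its underside; y along its length towards the end stop, x towards the pins. Registered, its origin is at fixture x = 25 mm and its +y end touches the stop face. The oiled plate lets it slide at about 1 to 3 N.
- bar_end (a point): Centre of the bar's +y end face (90 mm along y from the bar's origin, 12.5 mm above its underside), axes as the bar's.
- lever (a joint): Angle of the hold-down lever, rad: 0 raised (its arm then rises at 50 degrees from its hinge, leaning in the fixture's -y direction over the bar's end), growing as it is pressed down; 0.87 = arm level with its nose on the 25 mm bar. A spring pushes it up to 0 unless it is pressed past about 0.65, where the sprung strut behind the hinge snaps over centre and holds the lever down on the bar (this is the detent). Pressing on the pad takes up to about 8 N.
- lever_hinge (a point): Centre of the lever's hinge, which runs along the fixture's x; at fixture (25, 125, 60) mm; axes as the fixture's. The arm is 20 mm wide, 14 mm thick and reaches 140 mm from the hinge; a round rubber nose of 18 mm diameter hangs under it 110 mm from the hinge.
- press_pad (a point): Centre of the upper face of the rubber press pad (30 by 34 mm) near the lever's tip. With the arm level it is 130 mm from the hinge along the fixture's -y and 13 mm above the hinge; it swings about the hinge with the arm.
- sleeve: Bystander: upright open steel sleeve, 76 mm diameter, 90 mm high, standing beyond the lever end of the fixture; origin at the centre of its underside. Leave alone.
- vblock: Bystander: dark steel V-block, 50 by 90 by 50 mm, on the bench beyond the pins' side of the plate; origin at the centre of its underside. Leave alone.
- micrometer: Bystander: outside micrometer lying flat, about 60 by 155 mm, 23 mm high, beyond the pins' side of the plate; origin on its spindle line at bench height. Leave alone.
Mind the look-alikes: they are no part of the job. What is shaped like the bar but red or yellow is not meant.

How it is judged:
By the outcome, as a careful person would: the job done as asked, in the order asked, and still so for the second after the job is handed in, with the robot touching nothing.
It also fails if it takes over 72 s, if anything falls off the work surface, if the arm or the gripper's body presses on something with over 40 N, if the wrist force passes 120 N, or if a joint passes its speed limit or range.

## Working session

There is one attempt and no reset: what is moved stays moved. The work goes in short steps, Python scripts to look and compute and a shell command to move; the robot and the scene stay as the last step left them, time stands still between calls to the robot, and variables do not carry over. Pictures are saved under pics/ and viewed, at most 10 in all, crops included, and the job is handed in when it is done.

```bash
mkdir -p pics; ls
cat > h.py <<'E'
import numpy as np, cv2
from workcell import env, optics, workorder
def cal(n):
    c=optics.get_calibration(n); K=np.array(c["camera_matrix"])
    if "rvec" in c:
        R=cv2.Rodrigues(np.array(c["rvec"],float))[0]; t=np.array(c["tvec"],float).ravel()
    else:
        o=env.get_obs(); T=np.eye(4); T[:3,:3]=cv2.Rodrigues(np.array(o["tcp_rot"]))[0]; T[:3,3]=o["eef_pos"]
        T=np.linalg.inv(T@np.array(c["T_tool_cam"])); R,t=T[:3,:3],T[:3,3]
    return K,R,t
def ray(cl,uv,z):
    K,R,t=cl; d=R.T@np.linalg.inv(K)@np.array([uv[0],uv[1],1.]); c=-R.T@t
    return c+d*(z-c[2])/d[2]
def proj(cl,P):
    K,R,t=cl; p=K@(R@np.array(P,float)+t); return p[:2]/p[2]
E
python3 - <<'E'
from h import *
for n in("top","side"):
    cv2.imwrite(f"pics/{n}0.png",optics.camera(n)); K,R,t=cal(n); print(n,K.tolist(),(-R.T@t).round(3),R.round(2).tolist())
o=env.get_obs(); print(o)
E
```

```text
pics
top [[537.9747323020771, 0.0, 319.09015850434724], [0.0, 537.9747323020771, 242.7734439096937], [0.0, 0.0, 1.0]] [0.416 0.08  1.315] [[0.01, -1.0, 0.03], [-0.99, -0.01, -0.12], [0.12, -0.02, -0.99]]
side [[491.7103884127029, 0.0, 318.9518137441366], [0.0, 491.7103884127029, 230.72379012877045], [0.0, 0.0, 1.0]] [ 0.279 -0.573  0.721] [[0.93, -0.36, 0.01], [-0.23, -0.62, -0.75], [0.28, 0.7, -0.66]]
{'t': 0.1, 'qpos': array([-1.48678315e+00,  2.59279383e-01,  1.53596060e+00, -2.10254135e-05,
        1.34800502e+00, -2.02762241e-01]), 'joint_vel': array([-0.00013722, -0.00076054, -0.0022847 , -0.00060793,  0.00069158,
        0.00032403]), 'tau': array([ 1.99091133e-03, -4.38212550e+01, -2.84644747e+01,  7.20574544e-02,
        3.62424413e-02, -5.71356748e-05]), 'eef_pos': array([ 0.15556491, -0.52701287,  0.20790111]), 'tcp_rot': array([-3.10771756e+00, -4.48695130e-01, -1.21804966e-04]), 'force': array([-0.45952737, -0.84408702,  1.099667  ]), 'torque': array([-0.00437271,  0.02250974, -0.04248217]), 'grasp_force': 0.0, 'opening': 0.09333577266473403}
```

View pics/top0.png

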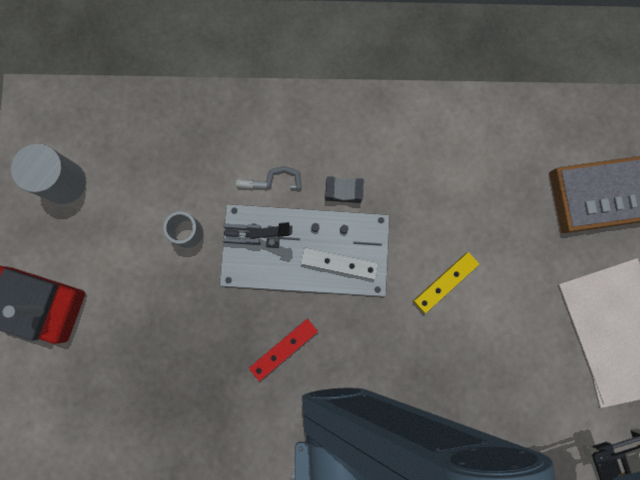

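View pics/side0.png

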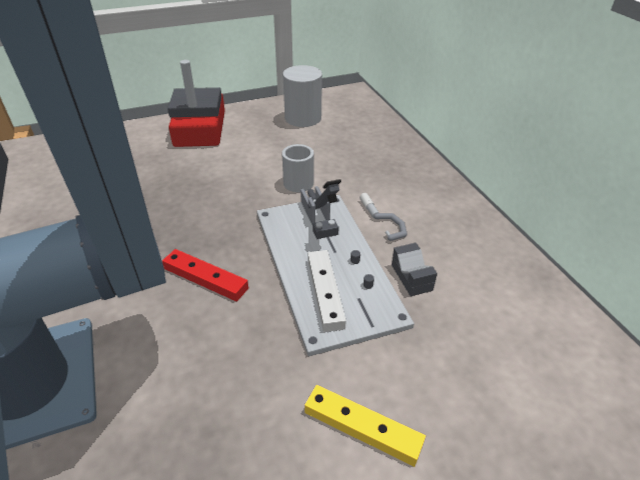

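The top view shows the plate with corners at about (226,206), (390,213), (386,296) and (221,288). The pins are at (315,228) and (344,230), the white bar spans (302,255) to (377,272), the stop is near (272,243), and the lever pad is at (285,229). In the side view the bar lies left of the pins, with the lever raised. Next I measure.

Run:
```python
from h import *
im=cv2.imread("pics/top0.png"); c=cal("top")
g=cv2.cvtColor(im,cv2.COLOR_BGR2GRAY)
def big(m,roi):
    k=np.zeros_like(m);x0,y0,x1,y1=roi;k[y0:y1,x0:x1]=m[y0:y1,x0:x1]
    cs,_=cv2.findContours(k,cv2.RETR_EXTERNAL,cv2.CHAIN_APPROX_NONE); return max(cs,key=cv2.contourArea)
print([im[y,x].tolist() for x,y in((330,262),(360,285),(250,270),(200,270),(315,228),(272,243))])
m=(g>190).astype(np.uint8)*255
b=big(m,(290,240,385,285)); r=cv2.minAreaRect(b); print("bar",r)
P=np.array([ray(c,p,0.04)[:2] for p in cv2.boxPoints(r)]); print(P.round(4).tolist(),P.mean(0))
# pins
d=(g<75).astype(np.uint8)*255
for roi in((306,220,325,236),(335,222,353,238)):
    q=big(d,roi);M=cv2.moments(q);u=(M['m10']/M['m00'],M['m01']/M['m00']);print("pin",u,cv2.contourArea(q),ray(c,u,.037))
# screws (corner) 
for roi in((226,204,242,218),(372,212,388,226),(370,282,386,296),(220,273,236,287)):
    q=big((g<95).astype(np.uint8)*255,roi);M=cv2.moments(q);u=(M['m10']/M['m00'],M['m01']/M['m00']);print("scr",u,M['m00'],ray(c,u,.015))
x=cv2.resize(im[195:305,210:400],None,fx=4.2,fy=4.2,interpolation=cv2.INTER_CUBIC)
s=cv2.resize(cv2.imread("pics/side0.png")[170:350,250:415],None,fx=2.5,fy=2.5,interpolation=cv2.INTER_CUBIC)
cv2.imwrite("pics/c1.png",x);cv2.imwrite("pics/c2.png",s)
```

```text
[[161, 160, 155], [150, 145, 136], [156, 150, 140], [98, 101, 103], [77, 72, 68], [101, 98, 92]]Traceback (most recent call last):
  File "<stdin>", line 9, in <module>
  File "<stdin>", line 6, in big
ValueError: max() iterable argument is empty
```

Run:
```python
from h import *
im=cv2.imread("pics/top0.png"); c=cal("top")
g=cv2.cvtColor(im,cv2.COLOR_BGR2GRAY)
x=cv2.resize(im[195:305,210:400],None,fx=4.2,fy=4.2,interpolation=cv2.INTER_CUBIC)
cv2.imwrite("pics/c1.png",x)
def big(m,roi):
    k=np.zeros_like(m);x0,y0,x1,y1=roi;k[y0:y1,x0:x1]=m[y0:y1,x0:x1]
    cs,_=cv2.findContours(k,cv2.RETR_EXTERNAL,cv2.CHAIN_APPROX_NONE); return max(cs,key=cv2.contourArea)
i=im.astype(int); m=((g>120)&(i[...,0]-i[...,2]<10)).astype(np.uint8)*255
m=cv2.morphologyEx(m,cv2.MORPH_OPEN,np.ones((3,3)))
b=big(m,(290,240,385,285)); r=cv2.minAreaRect(b); print("bar",r,cv2.contourArea(b))
P=np.array([ray(c,p,0.04)[:2] for p in cv2.boxPoints(r)]); print(P.round(4).tolist(),P.mean(0))
for t in (85,):
  d=(g<t).astype(np.uint8)*255
  for roi in((306,220,325,236),(335,222,353,238),(226,204,242,218),(372,212,388,226),(370,282,386,296),(220,273,236,287)):
    q=big(d,roi);M=cv2.moments(q);u=(M['m10']/M['m00'],M['m01']/M['m00']);print(np.round(u,1),M['m00'],ray(c,u,.037).round(4),ray(c,u,.015).round(4))
```

```text
bar ((339.1326599121094, 262.87005615234375), (75.60584259033203, 16.480838775634766), 11.88865852355957) 1144.5
[[0.5211, 0.093], [0.5597, 0.0853], [0.524, -0.0913], [0.4855, -0.083]] [0.52259382 0.00101034]
[314.7 227.7] 41.5 [0.6069 0.0598 0.037 ] [0.6102 0.0595 0.015 ]
[343.4 229.3] 44.0 [ 0.6039 -0.0092  0.037 ] [ 0.6071 -0.0107  0.015 ]
[233.9 210.2] 15.5 [0.6475 0.2541 0.037 ] [0.6515 0.2571 0.015 ]
[380.6 220. ] 15.0 [ 0.6273 -0.0992  0.037 ] [ 0.6309 -0.1022  0.015 ]
[377.1 289.2] 15.5 [ 0.4608 -0.0895  0.037 ] [ 0.4616 -0.0924  0.015 ]
[227.9 279.9] 15.5 [0.4801 0.2639 0.037 ] [0.4812 0.267  0.015 ]
```

View pics/c1.png

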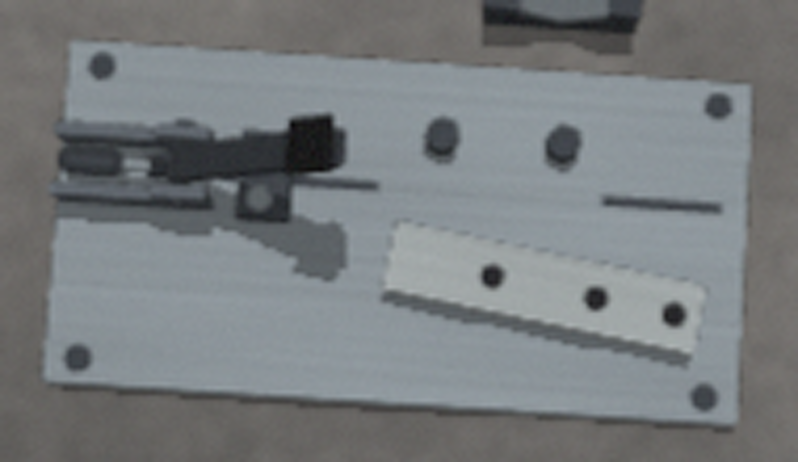

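The crop confirms the bar, the two pins at crop (442,138) and (562,145), and the stop's face edge at crop x≈290 (pixel 279,243). Four screws give the fixture pose. I'll turn the tool so its y lies along fixture x.

```bash
cat >> h.py <<'E'
C=np.array([.5563,.0824]); TH=-.056
FX=np.array([np.cos(TH),np.sin(TH)]); FY=np.array([-np.sin(TH),np.cos(TH)])
def f2w(x,y): return C+(x*FX+y*FY)/1000
def w2f(p): d=(np.array(p)[:2]-C)*1000; return np.array([d@FX,d@FY])
def st():
    o=env.get_obs(); R=cv2.Rodrigues(np.array(o["tcp_rot"]))[0]; f=np.array(o["force"])
    yaw=np.arctan2(R[1,1],R[0,1])-TH; yaw=(yaw+np.pi)%(2*np.pi)-np.pi
    print("t %.2f fix"%o["t"],w2f(o["eef_pos"]).round(1),"z %.1f"%(o["eef_pos"][2]*1000),"yawerr deg %.2f"%np.degrees(yaw),
      "F fx %.1f fy %.1f z %.1f"%(f[:2]@FX,f[:2]@FY,f[2]),"open %.1f"%(o["opening"]*1000)); return o,R
def go(x,y,z):
    o,R=st(); d=np.r_[f2w(x,y),z/1000]-o["eef_pos"]; print("need units",(R.T@d*1000/25).round(2))
E
python3 -m jog '[[[0,0,0,0,-0.88],[0,0,0,0,-0.88],[0,0,0,0,-0.88],[0,0,0,0,-0.88],[0,0,0,0,-0.88],[0,0,0,0,-0.88],[0,0,0,0,-0.88],[0,0,0,0,-0.88],[0,0,0,0,-0.88],[0,0,0,0,-0.88]]]'
python3 - <<'E'
from h import *
c=cal("top"); print("stop face",w2f(ray(c,(279,243),.037)))
p=np.array([.5226,.0010]);print("bar",w2f(p))
go(-88,-75,200)
E
```

```text
t: 1.35
eef_pos: [0.1556, -0.5272, 0.2082]
tcp_rot: [-2.277, -2.163, -0.001]
force: [-0.9, 0.0, -0.1]
opening: 0.0011
grasp_force: 0.0
stop face [ 9.39369201 62.9565891 ]
bar [-29.09115436 -83.15861193]
t 1.35 fix [-366.  -631.1] z 208.2 yawerr deg 0.27 F fx -0.9 fy -0.0 z -0.1 open 1.1
need units [22.19 11.23  0.35]
```

```bash
python3 -m jog '[[[0,1,0.5,0,0],[0,1,0.5,0,0],[0,1,0.5,0,0],[0,1,0.5,0,0],[0,1,0.5,0,0],[0,1,0.5,0,0],[0,1,0.5,0,0],[0,1,0.5,0,0],[0,1,0.5,0,0],[0,1,0.5,0,0]]]' >/dev/null
python3 -m jog '[[[0,1,0.5,0,0],[0,1,0.5,0,0],[0,1,0.5,0,0],[0,1,0.5,0,0],[0,1,0.5,0,0],[0,1,0.5,0,0],[0,1,0.5,0,0],[0,1,0.5,0,0],[0,1,0.5,0.3,0],[0,1,0.5,0.3,0]]]' >/dev/null
python3 -c "
from h import *
go(-88,-75,31)"
```

```text
t 3.85 fix [-116.2 -130.3] z 193.3 yawerr deg 0.04 F fx 0.5 fy 0.1 z -0.0 open 0.7
need units [2.21 1.13 6.49]
```

```bash
python3 -m jog '[[[0,1,0.5,0.5,0],[0,1,0.5,0.8,0],[0,0.2,0.1,0.9,0],[0,0,0,1,0],[0,0,0,1,0],[0,0,0,1,0],[0,0,0,0.7,0],[0,0,0,0.4,0],[0,0,0,0.15,0],[0,0,0,0,0]]]' >/dev/null
python3 -c "
from h import *
go(-88,-75,31)
im=optics.camera('wrist');a=cv2.resize(im,(400,300));b=cv2.resize(optics.camera('side')[170:350,240:480],(400,300));cv2.imwrite('pics/w1.png',np.hstack([a,b]))"
```

```text
t 5.10 fix [-88.6 -76.2] z 32.6 yawerr deg 0.04 F fx -0.0 fy 0.4 z 0.8 open 0.8
need units [0.05 0.03 0.06]
```

View pics/w1.png

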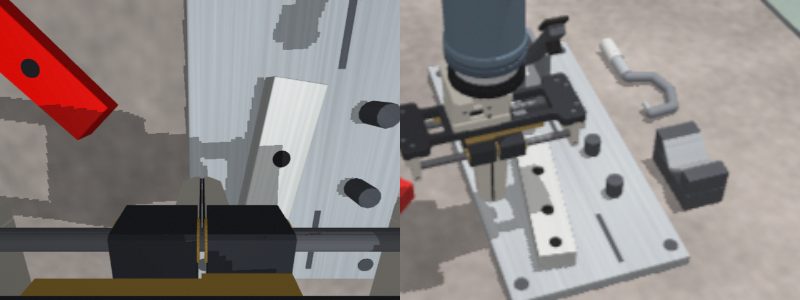

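The left half (wrist) shows the closed fingers standing beside the bar with a clear gap, and the side view agrees. I'll push towards the pins.

```bash
python3 -m jog '[[[0,0,0.4,0.05,0],[0,0,0.2,0,0],[0,0,0.2,0,0],[0,0,0.2,0,0],[0,0,0.2,0,0],[0,0,0.2,0,0],[0,0,0.2,0,0],[0,0,0.2,0,0],[0,0,0.2,0,0],[0,0,0,0,0]]]' >/dev/null
python3 -c "
from h import *
st()
im=optics.camera('wrist');a=cv2.resize(im,(400,300));b=cv2.resize(optics.camera('side')[170:350,240:480],(400,300));cv2.imwrite('pics/w2.png',np.hstack([a,b]))"
```

```text
t 6.45 fix [-38.3 -76.2] z 31.2 yawerr deg 0.04 F fx -0.4 fy 0.2 z -0.1 open 0.3
```

View pics/w2.png

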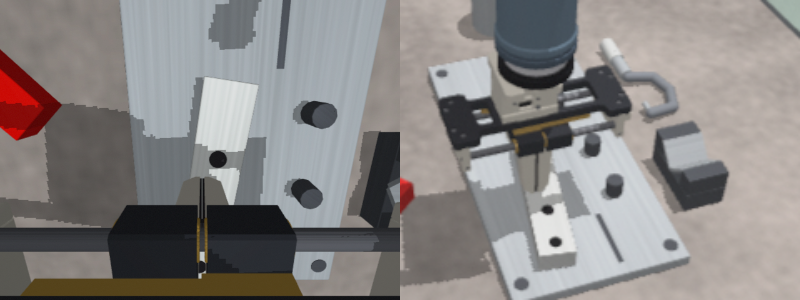

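The bar seems almost unmoved and the fingertip is now at its edge. I continue slowly.

```bash
python3 -m jog '[[[0,0,0.1,0,0],[0,0,0.1,0,0],[0,0,0.1,0,0],[0,0,0.1,0,0],[0,0,0.1,0,0],[0,0,0.1,0,0],[0,0,0.1,0,0],[0,0,0.1,0,0],[0,0,0.1,0,0],[0,0,0.1,0,0]]]' >/dev/null
python3 - <<'E'
from h import *
o,R=st()
im=optics.camera('top');cv2.imwrite('pics/t1.png',im)
im=optics.camera('wrist');cv2.imwrite('pics/w3.png',im)
i=im.astype(int);g=im.mean(2)
m=((g>120)&(i[...,0]-i[...,2]<8)).astype(np.uint8)*255
m=cv2.morphologyEx(m,cv2.MORPH_OPEN,np.ones((3,3)))
print([im[y,x].tolist() for x,y in ((360,200),(240,100))])
c=cal('wrist')
b=max(cv2.findContours(m,0,1)[0],key=cv2.contourArea);a=cv2.approxPolyDP(b,4,True)[:,0]
for u in a: print(u,w2f(ray(c,u,.04)).round(1))
E
```

```text
t 7.80 fix [-13.6 -76.2] z 31.2 yawerr deg 0.04 F fx -0.2 fy 0.1 z 0.3 open 0.5
[[175, 169, 161], [175, 170, 163]]
[0 0] [-143.    55.7]
[ 0 63] [-149.    32.5]
[22 75] [-140.8   27.9]
[20 86] [-142.7   23.5]
[11 93] [-147.3   20.7]
[ 0 85] [-151.2   23.9]
[  0 108] [-153.6   14.6]
[  9 110] [-149.9   13.8]
[  8 126] [-152.     7.1]
[ 60 165] [-132.5   -9.9]
[158 169] [-87.8 -11.7]
[137   0] [-87.5  55.8]
[61  0] [-118.3   55.8]
[67 15] [-117.    50.4]
[63 26] [-119.4   46.4]
[46 17] [-125.7   49.7]
[53  0] [-121.5   55.8]
```

```bash
python3 -c "
import cv2,numpy as np
a=cv2.resize(cv2.imread('pics/w3.png'),(480,360));b=cv2.resize(cv2.imread('pics/t1.png')[195:305,290:395],None,fx=3,fy=3.2728,interpolation=2)
cv2.imwrite('pics/v3.png',np.hstack([a,b[:360]]))"
```

```text
(no output)
```

View pics/v3.png

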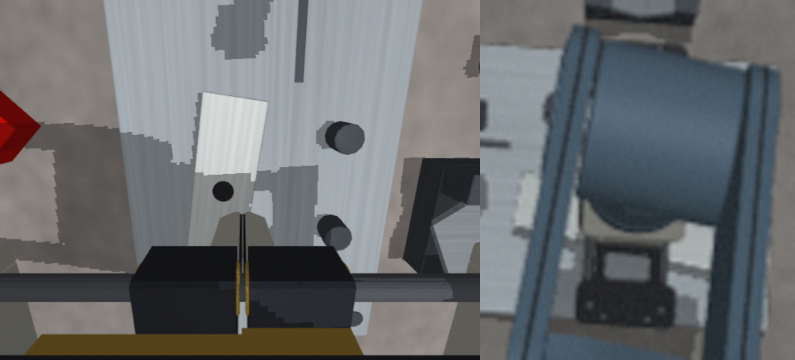

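Run:
```python
from h import *
o,R=st(); c=cal('wrist')
for u in((271,123),(357,135),(250,315)): print(u,w2f(ray(c,u,.04)).round(1))
for u in((467,184),(453,312)): print("pin top",w2f(ray(c,u,.037)).round(1))
p=o["eef_pos"]; print("tip",proj(c,p+R@[0,0,.011]),proj(c,p+R@[.0075,.0175,.011]),proj(c,p+R@[.0075,.0175,-.03]),"cam",w2f(-c[1].T@c[2]),(-c[1].T@c[2])[2])
```

```text
t 7.90 fix [-13.5 -76.2] z 31.2 yawerr deg 0.04 F fx 0.8 fy 0.0 z 0.4 open 0.2
(271, 123) [-35.1   8.4]
(357, 135) [3.2 3.3]
(250, 315) [-49.9 -86.4]
pin top [ 56.2 -18.9]
pin top [ 56.6 -86.2]
tip [320.31220962 281.81858985] [351.64054152 269.3784103 ] [358.64063292 302.49265193] cam [-12.17070144   4.24487432] 0.20820843027821842
```

The wrist view shows the bar is unmoved: its end corners are at about (271,123) and (357,135), with the finger drawn over it. The tip may be higher than I think, so I check in the side view with projected marks.

Run:
```python
from h import *
o,R=st(); c=cal('side'); im=optics.camera('side'); cv2.imwrite('pics/s4raw.png',im)
x0,y0,s=270,180,5
b=cv2.resize(im[y0:y0+120,x0:x0+150],None,fx=s,fy=s,interpolation=cv2.INTER_CUBIC)
p=o["eef_pos"]
for d,col in ((-.008,(0,255,0)),(0,(255,0,0)),(.011,(0,0,255))):
    u=(proj(c,p+R@[0,0,d])-[x0,y0])*s; print(u); cv2.circle(b,tuple(int(k) for k in u),4,col,-1)
P=f2w(-29,-83)
th=TH-.143; a=np.array([np.cos(th),np.sin(th)]);l=np.array([-np.sin(th),np.cos(th)])
for z in(.015,.04):
    q=[tuple(int(k) for k in (proj(c,np.r_[P+i*.02*a+j*.09*l,z])-[x0,y0])*s) for i,j in((-1,-1),(1,-1),(1,1),(-1,1))]
    cv2.polylines(b,[np.array(q)],True,(0,255,255),1)
cv2.imwrite('pics/s4.png',b)
```

```text
t 7.90 fix [-13.5 -76.2] z 31.2 yawerr deg 0.04 F fx 0.8 fy 0.0 z 0.4 open 0.2
[315.06370471 494.69304534]
[314.48233262 509.12860226]
[313.69364608 528.7118084 ]
```

View pics/s4.png

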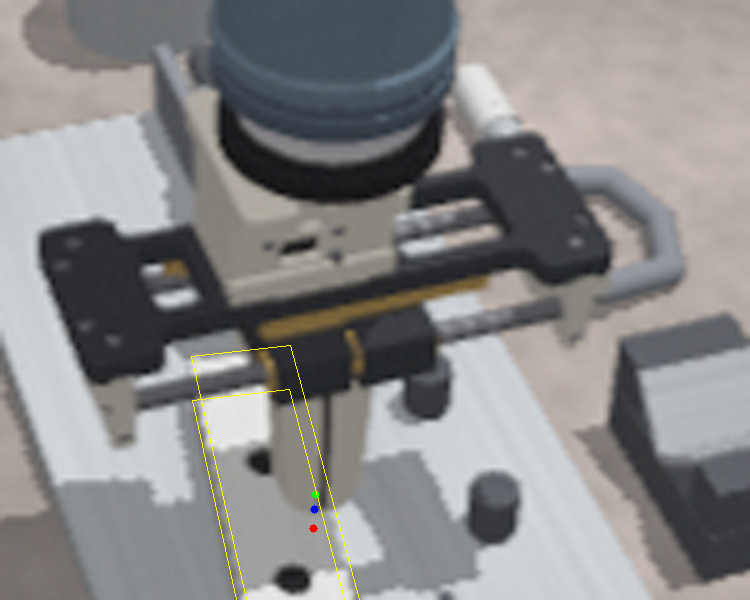

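The real tip ends at about (318,510), higher than the predicted (314,528). It is gliding just over the bar, which stays undisturbed. I back off and feel down to the plate.

```bash
python3 -m jog '[[[0,0,-0.3,-0.1,0],[0,0,-0.6,0,0],[0,0,-0.6,0,0],[0,0,-0.6,0,0],[0,0,-0.6,0,0],[0,0,-0.2,0,0],[0,0,0,0.1,0],[0,0,0,0.1,0],[0,0,0,0.1,0],[0,0,0,0,0]]]' >/dev/null
python3 -c "
from h import *
st()"
python3 -m jog '[[[0,0,0,0.04,0],[0,0,0,0.04,0],[0,0,0,0.04,0],[0,0,0,0.04,0],[0,0,0,0.04,0],[0,0,0,0,0],[0,0,0,0,0],[0,0,0,0,0],[0,0,0,0,0],[0,0,0,0,0]]]' >/dev/null
python3 - <<'E'
from h import *
o,R=st(); im=optics.camera('side'); c=cal('side'); p=o["eef_pos"]; u=proj(c,p+R@[0,0,.011]);print(u)
x0,y0=int(u[0])-60,int(u[1])-50;s=5
b=cv2.resize(im[y0:y0+90,x0:x0+120],None,fx=s,fy=s,interpolation=cv2.INTER_CUBIC)
for d,col in ((-.008,(0,255,0)),(.011,(0,0,255))):
    cv2.circle(b,tuple(int(k) for k in (proj(c,p+R@[0,0,d])-[x0,y0])*s),4,col,-1)
cv2.imwrite('pics/s5.png',b)
E
```

```text
t 9.20 fix [-86.3 -76.2] z 25.8 yawerr deg 0.04 F fx 1.0 fy -0.5 z 0.3 open 0.3
t 10.45 fix [-86.3 -76.2] z 21.2 yawerr deg 0.04 F fx 0.8 fy 0.2 z 0.5 open 0.5
[296.19446544 297.96077554]
```

View pics/s5.png

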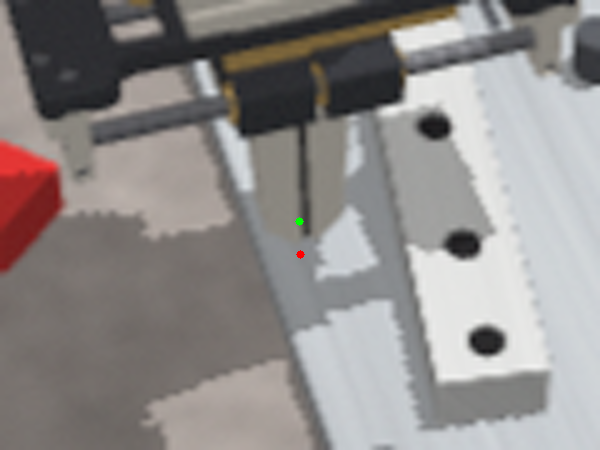

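The tip ends at crop (303,240), still not on the plate. I'll feel lower in small steps.

```bash
python3 -m jog '[[[0,0,0,0.04,0],[0,0,0,0.04,0],[0,0,0,0,0],[0,0,0,0,0],[0,0,0,0,0],[0,0,0,0,0],[0,0,0,0,0],[0,0,0,0,0],[0,0,0,0,0],[0,0,0,0,0]]]' >/dev/null
python3 -c "
from h import *
st()"
python3 -m jog '[[[0,0,0,0.03,0],[0,0,0,0.03,0],[0,0,0,0,0],[0,0,0,0,0],[0,0,0,0,0],[0,0,0,0,0],[0,0,0,0,0],[0,0,0,0,0],[0,0,0,0,0],[0,0,0,0,0]]]' >/dev/null
python3 -c "
from h import *
st()"
```

```text
t 11.75 fix [-86.3 -76.2] z 19.2 yawerr deg 0.04 F fx -0.5 fy -0.0 z -0.1 open 0.5
t 13.00 fix [-86.3 -76.2] z 17.7 yawerr deg 0.04 F fx 0.6 fy -0.1 z -0.7 open 0.6
```

```bash
python3 -m jog '[[[0,0,0.1,-0.06,0],[0,0,0.1,0,0],[0,0,0.1,0,0],[0,0,0.1,0,0],[0,0,0.1,0,0],[0,0,0.1,0,0],[0,0,0.1,0,0],[0,0,0.1,0,0],[0,0,0.1,0,0],[0,0,0.1,0,0]]]' >/dev/null
python3 -c "
from h import *
st()"
python3 -m jog '[[[0,0,0.1,0,0],[0,0,0.1,0,0],[0,0,0.1,0,0],[0,0,0.1,0,0],[0,0,0.1,0,0],[0,0,0.1,0,0],[0,0,0.1,0,0],[0,0,0.1,0,0],[0,0,0.05,0,0],[0,0,0.05,0,0]]]' >/dev/null
python3 - <<'E'
from h import *
st(); im=optics.camera('wrist'); cv2.imwrite('pics/w5.png',cv2.resize(im,(480,360)))
E
```

```text
t 14.25 fix [-61.7 -76.1] z 19.0 yawerr deg 0.04 F fx -1.2 fy -0.0 z 0.5 open 0.4
t 15.50 fix [-38.8 -76.1] z 19.1 yawerr deg 0.04 F fx -1.1 fy -0.2 z -0.3 open 0.0
```

View pics/w5.png

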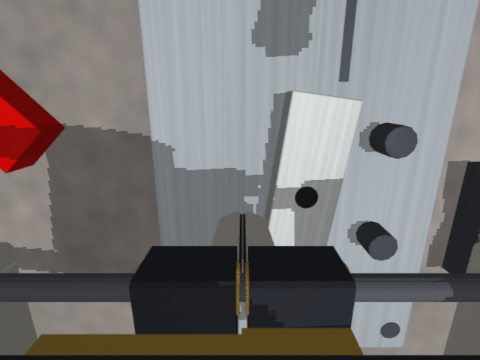

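The bar is now moving ahead of the finger: its right corner is at (361,100) and the pins are at (400,140) and (382,245). I go on, more slowly.

```bash
python3 -m jog '[[[0,0,0.1,0,0],[0,0,0.1,0,0],[0,0,0.1,0,0],[0,0,0.1,0,0],[0,0,0.1,0,0],[0,0,0.06,0,0],[0,0,0.06,0,0],[0,0,0.06,0,0],[0,0,0.06,0,0],[0,0,0.06,0,0]]]' >/dev/null
python3 -c "
from h import *
st()"
```

```text
t 16.80 fix [-18.8 -76.2] z 19.2 yawerr deg 0.04 F fx -1.0 fy -0.3 z -0.2 open 0.0
```

```bash
python3 -m jog '[[[0,0,0.04,0,0],[0,0,0.04,0,0],[0,0,0.04,0,0],[0,0,0,0,0],[0,0,0,0,0],[0,0,0,0,0],[0,0,0,0,0],[0,0,0,0,0],[0,0,0,0,0],[0,0,0,0,0]]]' >/dev/null
python3 -c "
from h import *
st()"
```

```text
t 18.05 fix [-15.7 -76.1] z 19.2 yawerr deg 0.04 F fx -1.4 fy 0.0 z 0.1 open 0.7
```

```bash
python3 -m jog '[[[0,0,0.03,0,0],[0,0,0.03,0,0],[0,0,0.03,0,0],[0,0,0.03,0,0],[0,0,0,0,0],[0,0,0,0,0],[0,0,0,0,0],[0,0,0,0,0],[0,0,0,0,0],[0,0,0,0,0]]]' >/dev/null
python3 - <<'E'
from h import *
st(); im=optics.camera('wrist'); cv2.imwrite('pics/w6.png',im); c=cal('wrist')
# bar end corners: sample edge along fixture x and y lines at z=.04
g=cv2.cvtColor(im,cv2.COLOR_BGR2HSV)
def samp(x,y): 
    u=proj(c,np.r_[f2w(x,y),.04]); return im[int(round(u[1])),int(round(u[0]))].astype(int)
for y in(0,-15,-30):
    L=[samp(x,y) for x in range(-30,61,2)]; print(y,[int(v.sum()/3) for v in L]); print([int(v[0]-v[2]) for v in L])
E
```

```text
t 19.30 fix [-12.7 -76.1] z 19.2 yawerr deg 0.04 F fx -1.1 fy -0.5 z -0.2 open 0.3
0 [167, 164, 162, 164, 166, 167, 161, 159, 165, 168, 164, 165, 161, 168, 168, 109, 110, 98, 87, 208, 214, 211, 214, 208, 215, 211, 208, 211, 209, 211, 216, 208, 207, 206, 206, 214, 202, 203, 188, 163, 165, 165, 168, 167, 165, 168]
[14, 13, 13, 13, 14, 12, 13, 12, 12, 13, 12, 12, 13, 14, 14, 9, 9, 6, 2, 4, 5, 5, 4, 5, 4, 4, 5, 4, 4, 4, 4, 3, 4, 4, 4, 4, 4, 5, 2, 13, 12, 13, 14, 14, 13, 14]
-15 [165, 163, 162, 163, 167, 166, 162, 158, 164, 168, 165, 164, 163, 169, 145, 111, 110, 95, 94, 209, 210, 209, 211, 207, 213, 207, 206, 211, 203, 210, 212, 201, 206, 202, 205, 207, 199, 202, 139, 84, 84, 80, 80, 80, 76, 78]
[13, 14, 12, 12, 14, 12, 12, 12, 13, 13, 13, 12, 12, 13, 11, 8, 9, 5, 3, 5, 5, 5, 5, 3, 5, 5, 3, 4, 3, 4, 4, 4, 3, 5, 4, 5, 5, 4, 4, 11, 12, 10, 11, 10, 12, 11]
-30 [164, 163, 161, 163, 167, 165, 163, 159, 165, 166, 166, 164, 163, 168, 112, 112, 111, 86, 160, 207, 204, 209, 206, 210, 208, 204, 202, 208, 202, 212, 207, 200, 204, 197, 207, 202, 196, 196, 166, 167, 167, 169, 168, 171, 165, 170]
[14, 13, 14, 13, 14, 13, 14, 13, 14, 12, 12, 13, 12, 13, 9, 10, 9, 2, 3, 3, 4, 4, 4, 5, 5, 4, 4, 3, 3, 5, 4, 3, 3, 5, 4, 3, 3, 4, 14, 14, 13, 12, 13, 15, 14, 13]
```

```bash
python3 -m jog '[[[0,0,0.03,0,0],[0,0,0.03,0,0],[0,0,0.02,0,0],[0,0,0,0,0],[0,0,0,0,0],[0,0,0,0,0],[0,0,0,0,0],[0,0,0,0,0],[0,0,0,0,0],[0,0,0,0,0]]]' >/dev/null
python3 -c "
from h import *
st()"
```

```text
t 20.60 fix [-10.8 -76.1] z 19.1 yawerr deg 0.04 F fx -2.3 fy 0.2 z -0.3 open 0.3
```

```bash
python3 -m jog '[[[0,0,0.02,0,0],[0,0,0.02,0,0],[0,0,0.02,0,0],[0,0,0,0,0],[0,0,0,0,0],[0,0,0,0,0],[0,0,0,0,0],[0,0,0,0,0],[0,0,0,0,0],[0,0,0,0,0]]]' >/dev/null
python3 -c "
from h import *
st()"
```

```text
t 21.85 fix [-10.3 -76.1] z 19.1 yawerr deg 0.05 F fx -4.4 fy -1.3 z 3.2 open 0.2
```

```bash
python3 -m jog '[[[0,0,-0.16,0,0],[0,0.35,0,0,0],[0,0.35,0,0,0],[0,0,0.06,0,0],[0,0,0.04,0,0],[0,0,0.04,0,0],[0,0,0.04,0,0],[0,0,0.02,0,0],[0,0,0,0,0],[0,0,0,0,0]]]' >/dev/null
python3 -c "
from h import *
st()"
```

```text
t 23.10 fix [-10.3 -58.6] z 18.8 yawerr deg 0.04 F fx -6.3 fy -0.7 z 3.8 open 0.4
```

```bash
python3 -m jog '[[[0,0,0.02,0,0],[0,0,0.02,0,0],[0,0,0,0,0],[0,0,0,0,0],[0,0,0,0,0],[0,0,0,0,0],[0,0,0,0,0],[0,0,0,0,0],[0,0,0,0,0],[0,0,0,0,0]]]'
python3 - <<'E'
from h import *
st(); im=optics.camera('wrist'); cv2.imwrite('pics/w7.png',im); c=cal('wrist')
def samp(x,y): 
    u=proj(c,np.r_[f2w(x,y),.04]); m=cv2.getRectSubPix(im.astype(np.float32),(1,1),tuple(float(k) for k in u))[0,0]; return m
xs=np.arange(-20,70,.5)
for y in(10,5,0,-10,-20,-30,-40):
    L=np.array([samp(x,y) for x in xs]); k=(L.mean(1)>185)|((L[:,0]-L[:,2]<7)&(L.mean(1)>120)); print(y,xs[k][[0,-1]] if k.any() else None)
E
```

```text
t: 24.35
eef_pos: [0.5427, 0.0245, 0.0187]
tcp_rot: [-2.279, -2.156, 0.006]
force: [-7.4, -0.4, 5.0]
opening: 0.0005
grasp_force: 4.3
t 24.35 fix [-10.4 -58.6] z 18.7 yawerr deg 0.04 F fx -7.4 fy -0.8 z 5.0 open 0.5
10 [ 7.  44.5]
5 [ 6.5 45.5]
0 [ 6.  45.5]
-10 [ 6.5 45.5]
-20 [ 6.  45.5]
-30 [ 7.  45.5]
-40 [ 7.  45.5]
```

Edges sit at x≈6 to 45.5 all along, so the bar is square on the pins. I raise the push to about 10 N and hold.

```bash
python3 -m jog '[[[0,0,0.03,0,0],[0,0,0,0,0],[0,0,0,0,0],[0,0,0,0,0],[0,0,0,0,0],[0,0,0,0,0],[0,0,0,0,0],[0,0,0,0,0],[0,0,0,0,0],[0,0,0,0,0]]]' >/dev/null
python3 -c "
from h import *
st()"
python3 -m jog '[[[0,0,-0.3,-0.1,0],[0,-0.6,-0.6,0,0],[0,-1,-0.2,0,0],[0,-1,0,0,0],[0,-1,0,0,0],[0,-1,0,0,0],[0,-0.6,0.4,0,0],[0,0,0.6,0,0],[0,0,0.6,0,0],[0,0,0,0,0]]]' >/dev/null
python3 -c "
from h import *
go(25,-188,20)"
```

```text
t 25.65 fix [-10.4 -58.6] z 18.5 yawerr deg 0.05 F fx -9.1 fy -0.4 z 6.7 open 0.7
t 26.90 fix [   7.9 -188. ] z 21.7 yawerr deg 0.10 F fx 0.4 fy -0.7 z -0.7 open 0.3
need units [-0.    0.69  0.07]
```

```bash
python3 -m jog '[[[0,0,0.4,0.05,0],[0,0,0.29,0.05,0],[0,0,0,0,0],[0,0.2,0,0,0],[0,0.2,0,0,0],[0,0.2,0,0,0],[0,0.2,0,0,0],[0,0.2,0,0,0],[0,0.2,0,0,0],[0,0.2,0,0,0]]]' >/dev/null
python3 -c "
from h import *
st()"
python3 -m jog '[[[0,0.12,0,0,0],[0,0.12,0,0,0],[0,0.12,0,0,0],[0,0.12,0,0,0],[0,0.06,0,0,0],[0,0.06,0,0,0],[0,0.06,0,0,0],[0,0.06,0,0,0],[0,0.04,0,0,0],[0,0,0,0,0]]]' >/dev/null
python3 - <<'E'
from h import *
st(); im=optics.camera('wrist'); cv2.imwrite('pics/w8.png',im); c=cal('wrist')
def samp(x,y):
    u=proj(c,np.r_[f2w(x,y),.04]); return cv2.getRectSubPix(im.astype(np.float32),(1,1),tuple(float(k) for k in u))[0,0]
for y in(0,-20,-40,-60,-80,-95):
    xs=np.arange(-20,70,.5);L=np.array([samp(x,y) for x in xs]); k=(L[:,0]-L[:,2]<8)&(L.mean(1)>100); print(y,xs[k][[0,-1]] if k.any() else None)
for x in (15,30):
    ys=np.arange(-20,80,2.); L=np.array([samp(x,y) for y in ys]); print(x,[(int(y),int(v.mean()),int(v[0]-v[2])) for y,v in zip(ys,L)][10:])
E
```

```text
t 28.15 fix [  23.3 -153.3] z 19.2 yawerr deg 0.04 F fx -1.0 fy -1.5 z -0.8 open 0.5
t 29.40 fix [  23.2 -134.4] z 19.1 yawerr deg 0.04 F fx 0.1 fy -1.0 z 1.6 open 0.5
0 [ 5.5 44.5]
-20 [ 5.5 45. ]
-40 [ 5.5 45. ]
-60 [ 5.5 45.5]
-80 [ 6.  45.5]
-95 [-18.   45.5]
15 [(0, 201, 3), (2, 200, 3), (4, 200, 3), (6, 200, 2), (8, 200, 3), (10, 200, 3), (12, 200, 3), (14, 200, 3), (16, 200, 3), (18, 200, 3), (20, 200, 3), (22, 200, 3), (24, 200, 3), (26, 200, 3), (28, 200, 3), (30, 200, 3), (32, 200, 3), (34, 200, 3), (36, 201, 3), (38, 201, 3), (40, 201, 3), (42, 201, 3), (44, 201, 3), (46, 201, 3), (48, 201, 3), (50, 201, 3), (52, 201, 3), (54, 202, 3), (56, 202, 3), (58, 202, 3), (60, 202, 3), (62, 202, 3), (64, 202, 3), (66, 203, 4), (68, 203, 4), (70, 203, 4), (72, 203, 4), (74, 203, 4), (76, 203, 4), (78, 203, 5)]
30 [(0, 42, 3), (2, 42, 3), (4, 42, 3), (6, 42, 3), (8, 42, 3), (10, 41, 4), (12, 41, 4), (14, 41, 4), (16, 41, 4), (18, 41, 4), (20, 41, 4), (22, 41, 4), (24, 41, 4), (26, 41, 4), (28, 41, 4), (30, 42, 4), (32, 42, 4), (34, 42, 3), (36, 42, 3), (38, 42, 3), (40, 42, 3), (42, 42, 3), (44, 42, 3), (46, 42, 3), (48, 42, 3), (50, 42, 3), (52, 42, 3), (54, 42, 3), (56, 42, 3), (58, 42, 3), (60, 42, 3), (62, 42, 3), (64, 42, 3), (66, 42, 3), (68, 42, 3), (70, 42, 3), (72, 42, 3), (74, 42, 3), (76, 42, 3), (78, 42, 3)]
```

```bash
python3 -m jog '[[[0,0.05,0,0,0],[0,0.05,0,0,0],[0,0.05,0,0,0],[0,0.05,0,0,0],[0,0.04,0,0,0],[0,0.04,0,0,0],[0,0,0,0,0],[0,0,0,0,0],[0,0,0,0,0],[0,0,0,0,0]]]' >/dev/null
python3 -c "
from h import *
st()"
```

```text
t 30.70 fix [  23.3 -127.5] z 19.2 yawerr deg 0.04 F fx -0.3 fy -0.3 z -0.5 open 0.6
```

```bash
python3 -m jog '[[[0,0.03,0,0,0],[0,0.03,0,0,0],[0,0.03,0,0,0],[0,0.02,0,0,0],[0,0.02,0,0,0],[0,0,0,0,0],[0,0,0,0,0],[0,0,0,0,0],[0,0,0,0,0],[0,0,0,0,0]]]' >/dev/null
python3 -c "
from h import *
st()"
```

```text
t 31.95 fix [  23.2 -124.3] z 19.2 yawerr deg 0.04 F fx 0.0 fy -0.3 z 0.9 open 0.7
```

```bash
python3 -m jog '[[[0,0.02,0,0,0],[0,0.02,0,0,0],[0,0.02,0,0,0],[0,0.02,0,0,0],[0,0.02,0,0,0],[0,0.02,0,0,0],[0,0,0,0,0],[0,0,0,0,0],[0,0,0,0,0],[0,0,0,0,0]]]' >/dev/null
python3 -c "
from h import *
st()"
```

```text
t 33.20 fix [  23.2 -124.1] z 19.2 yawerr deg 0.07 F fx -1.7 fy -11.5 z -0.5 open 0.5
```

11.5 N at the stop. I hold there and check that the bar is still flush.

```bash
python3 -m jog '[[[0,0,0,0,0],[0,0,0,0,0],[0,0,0,0,0],[0,0,0,0,0],[0,0,0,0,0],[0,0,0,0,0],[0,0,0,0,0],[0,0,0,0,0],[0,0,0,0,0],[0,0,0,0,0]]]' >/dev/null
python3 - <<'E'
from h import *
st(); im=optics.camera('wrist'); cv2.imwrite('pics/w9.png',im); c=cal('wrist')
def samp(x,y):
    u=proj(c,np.r_[f2w(x,y),.04]); return cv2.getRectSubPix(im.astype(np.float32),(1,1),tuple(float(k) for k in u))[0,0]
for y in(0,-15,-30,-45,-60,-75,-85):
    xs=np.arange(-10,70,.5);L=np.array([samp(x,y) for x in xs]); k=(L[:,0]-L[:,2]<8)&(L.mean(1)>100); print(y,xs[k][[0,-1]])
E
python3 -m jog '[[[0,-0.12,0,0,0],[0,-0.5,0,0,0],[0,-0.3,0,-0.5,0],[0,0,0,-1,0],[0,0,0,-1,0],[0,0,0,-1,0],[0,0,0,-1,0],[0,0,0,-1,0],[0,0,0,-1,0],[0,0,0,-1,0]]]' >/dev/null
python3 -c "
from h import *
go(25,75,205)"
```

```text
t 34.45 fix [  23.2 -124.1] z 19.2 yawerr deg 0.07 F fx -1.7 fy -11.4 z -0.7 open 0.7
0 [ 5.5 45.5]
-15 [ 5.5 46.5]
-30 [ 5.5 46. ]
-45 [ 5.5 45.5]
-60 [ 5.5 45.5]
-75 [ 5.5 46. ]
-85 [ 5.5 45.5]
t 35.75 fix [  23.2 -144.5] z 208.6 yawerr deg 0.03 F fx 0.6 fy 0.1 z 0.3 open 1.0
need units [8.78 0.08 0.14]
```

```bash
python3 -m jog '[[[0,1,0,-0.1,0],[0,1,0,0,0],[0,1,0.05,0,0],[0,1,0,0,0],[0,1,0,0,0],[0,1,0,0,0],[0,1,0,0,0],[0,1,0,0,0],[0,0.8,0,0,0],[0,0,0,0,0]]]' >/dev/null
python3 -c "
from h import *
go(25,68,176)"
python3 - <<'E'
from h import *
b=optics.camera('side');o,R=st();c=cal('side');p=o["eef_pos"]
for P,col in ((p,(255,0,0)),(p+R@[0,0,.011],(0,0,255)),(np.r_[f2w(25,51.4),.168],(0,255,0))):
    u=proj(c,P);cv2.circle(b,tuple(int(round(k)) for k in u),1,col,-1)
u=u.astype(int);cv2.imwrite('pics/s10.png',cv2.resize(b[u[1]-60:u[1]+90,u[0]-100:u[0]+100],None,fx=4,fy=4,interpolation=2))
E
```

```text
t 37.00 fix [24.2 76.6] z 209.6 yawerr deg 0.15 F fx -0.6 fy 0.0 z 0.1 open 0.5
need units [-0.35  0.03  1.34]
t 37.05 fix [24.3 75.7] z 209.4 yawerr deg 0.11 F fx -0.5 fy -0.6 z 0.5 open 0.6
```

View pics/s10.png

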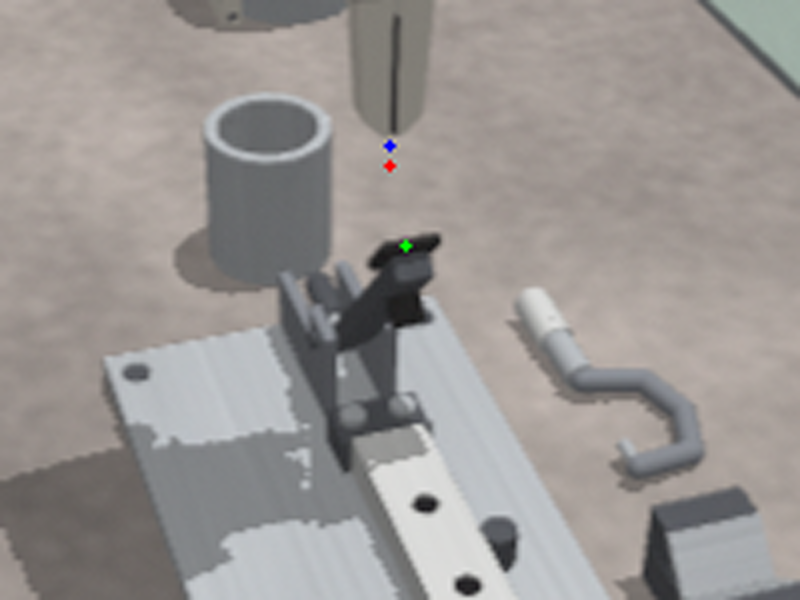

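The finger (tip at about (390,134)) stands above and behind the raised pad (405,245), and the bar's end lies at the stop. The tip sits about 9 mm behind the reported TCP, so I aim lower by that much.

```bash
python3 -m jog '[[[0,-0.3,0,0.7,0],[0,-0.3,0.03,0.7,0],[0,-0.1,0,0.4,0],[0,0,0,0.2,0],[0,-0.18,0,0.15,0],[0,-0.18,0,0.15,0],[0,-0.18,0,0.15,0],[0,-0.18,0,0.15,0],[0,0,0,0,0],[0,0,0,0,0]]]' >/dev/null
python3 -c "
from h import *
st()"
```

```text
t 38.30 fix [25.4 40.2] z 144.3 yawerr deg 0.04 F fx 0.5 fy 2.0 z 3.5 open 0.3
```

Contact forces are +2 and +3.5 N, so the lever is moving. I follow the arc.

```bash
python3 -m jog '[[[0,-0.2,0,0.23,0],[0,-0.2,0,0.23,0],[0,-0.2,0,0.24,0],[0,-0.16,0,0.25,0],[0,-0.16,0,0.25,0],[0,-0.16,0,0.26,0],[0,-0.1,0,0.28,0],[0,-0.1,0,0.28,0],[0,-0.1,0,0.28,0],[0,0,0,0,0]]]' >/dev/null
python3 -c "
from h import *
st()"
```

```text
t 39.55 fix [24.3  5.3] z 85.6 yawerr deg 0.02 F fx -0.6 fy 0.1 z 0.7 open 0.7
```

```bash
python3 -m jog '[[[0,-0.05,0,0.2,0],[0,-0.05,0,0.2,0],[0,-0.05,0,0.15,0],[0,0,0,0.1,0],[0,0,0,0.08,0],[0,0,0,0.06,0],[0,0,0,0.04,0],[0,0,0,0,0],[0,0,0,0,0],[0,0,0,0,0]]]' >/dev/null
python3 -c "
from h import *
st()"
```

```text
t 40.80 fix [25.2  1.9] z 66.0 yawerr deg 0.04 F fx -0.1 fy 0.2 z 0.5 open 0.5
```

```bash
python3 -m jog '[[[0,0,0,0.04,0],[0,0,0,0.04,0],[0,0,0,0.04,0],[0,0,0,0.04,0],[0,0,0,0,0],[0,0,0,0,0],[0,0,0,0,0],[0,0,0,0,0],[0,0,0,0,0],[0,0,0,0,0]]]' >/dev/null
python3 -c "
from h import *
st()"
```

```text
t 42.05 fix [25.3  1.9] z 64.3 yawerr deg 0.06 F fx -6.7 fy -0.6 z 16.8 open 0.8
```

Seated (16.8 N against the level lever). I retract and check.

```bash
python3 -m jog '[[[0,0,0,-0.3,0],[0,0,0,-1,0],[0,0,0,-1,0],[0,0,0,-1,0],[0,0,0,-1,0],[0,-0.5,-1,-1,0],[0,-1,-1,0,0],[0,-1,-1,0,0],[0,-1,-1,0,0],[0,0,0,0,0]]]' >/dev/null
python3 - <<'E'
from h import *
st(); im=optics.camera('wrist'); cv2.imwrite('pics/w11.png',im); s=optics.camera('side'); c=cal('side'); cw=cal('wrist')
g=cv2.cvtColor(s,cv2.COLOR_BGR2GRAY)
for n,(y,z) in dict(raised=(51.4,.168),level=(-5,.073),lev60=(-5,.073)).items():
    u=proj(c,np.r_[f2w(25,y),z]); k=u.round().astype(int); print(n,k,g[k[1]-1:k[1]+2,k[0]-1:k[0]+2].mean())
def edges(im,cl,y):
    xs=np.arange(-10,70,.5)
    try: L=np.array([cv2.getRectSubPix(im.astype(np.float32),(1,1),tuple(float(t) for t in proj(cl,np.r_[f2w(x,y),.04])))[0,0] for x in xs])
    except Exception as e: return e
    k=(L[:,0]-L[:,2]<8)&(L.mean(1)>100); return xs[k][[0,-1]] if k.any() else None
for y in(-30,-45,-60,-75,-90,-105): print(y,edges(im,cw,y),edges(s,c,y))
E
```

```text
t 43.30 fix [-76.  -86.7] z 194.6 yawerr deg -0.09 F fx 0.1 fy -0.1 z -0.6 open 0.6
raised [332 182] 172.33333333333334
level [340 237] 47.44444444444444
lev60 [340 237] 47.44444444444444
-30 [ 2.5 47.5] [-10.   69.5]
-45 [ 2.5 47.5] [-10.  66.]
-60 [ 3. 48.] [-10.  68.]
-75 [ 3.  48.5] [-10.   69.5]
-90 [ 3.  48.5] [-10.  66.]
-105 [ 3. 48.] [-10.   57.5]
```

The lever is down: the pad is at its level position and gone from the raised one. I clear the top view for a flushness check.

```bash
python3 -m jog '[[[0,-1,-0.3,0,0],[0,-1,-0.3,0,0],[0,-1,-0.3,0,0],[0,-1,-0.3,0,0],[0,-1,-0.3,0,0],[0,-1,-0.3,0,0],[0,-1,-0.3,0,0],[0,-1,-0.3,0,0],[0,-1,-0.3,0,0],[0,-1,-0.3,0,0]]]' >/dev/null
python3 - <<'E'
from h import *
st(); im=optics.camera('top'); cv2.imwrite('pics/t12.png',im); c=cal('top'); o=cv2.imread('pics/top0.png')
def edges(im,y):
    xs=np.arange(-10,70,.5)
    L=np.array([cv2.getRectSubPix(im.astype(np.float32),(1,1),tuple(float(t) for t in proj(c,np.r_[f2w(x,y),.04])))[0,0] for x in xs])
    k=(L[:,0]-L[:,2]<9)&(L.mean(1)>120); return xs[k][[0,-1]] if k.any() else None
for y in range(-115,65,12): print(y,edges(im,y))
i=im.astype(int); m=((im.mean(2)>120)&(i[...,0]-i[...,2]<10)).astype(np.uint8)*255
m[:200]=0;m[300:]=0;m[:,:240]=0;m[:,390:]=0
b=max(cv2.findContours(cv2.morphologyEx(m,cv2.MORPH_OPEN,np.ones((3,3))),0,1)[0],key=cv2.contourArea)
ys=[w2f(ray(c,p[0].tolist(),.04))[1] for p in b]; print("bar y",min(ys),max(ys),cv2.minAreaRect(b))
d=cv2.absdiff(im,o).max(2)[150:320,140:400]>40; yy,xx=np.nonzero(d); print("changed outside plate:",[(x+140,y+150) for x,y in zip(xx,yy) if y+150<204 or x+140<218][:10])
E
```

```text
t 44.65 fix [-148.7 -336.4] z 194.4 yawerr deg 0.10 F fx 0.0 fy -0.3 z -0.1 open 1.1
-115 [17.  26.5]
-103 [ 6.  44.5]
-91 [ 5. 44.]
-79 [ 5.  44.5]
-67 [ 6. 44.]
-55 [ 5. 44.]
-43 [ 5.  44.5]
-31 [ 6. 44.]
-19 None
-7 None
5 None
17 [ 5.5 44. ]
29 [ 4.5 42.5]
41 [ 5. 44.]
53 [ 5.5 44. ]
bar y -114.31702249008586 -22.53194939670257 ((334.319091796875, 239.8949737548828), (38.425025939941406, 16.093597412109375), 3.5763344764709473)
changed outside plate: []
```

```bash
python3 -c "
from workcell import workorder
print(workorder.sign_off())"
```

```text
the job is handed in; nothing more can be done
None
```

The job is handed in. In my last camera check the bar lay flush along both pins with its end at the stop, the lever was latched down on it, and the bystanders on the bench hadn't moved; I held about 9 N on the pins and 11 N on the stop, and finished at about 45 s.

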